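# Copy a bracket's angle to a bored block with the bench bevel

### The arm

A 6-joint arm with a two-finger parallel gripper is mounted at the origin on the work surface; the furniture and walls round the work are solid. World frame = base frame: x ahead of the robot, y to its left, z up, the work surface at z = 0. Lengths are in m, angles in rad, forces in N, time in s.
With the tool pointing down it reaches from about 0.375 to 0.9 m from the base axis. Payload 3.1 kg.
Tool frame: the origin (TCP) lies midway between the tips of the shut fingers; the grasp point (between the pads) lies grip_point_offset behind it (grip_point_offset is the distance from the TCP to the grasp point, in m); y points along the fingers, z is the direction in which the jaws open and shut, and the axes are right-handed (so a half turn about y gives the same grasp; the last joint's range is limited). The gripper opens to 87 mm and grips with 3 to 60 N. Pads are 19 mm wide; open, the fingers measure 117 mm over their backs; the gripper's body (75 mm by 190 mm) begins 51 mm behind the grasp point.
Start: joints at [-1.365, 0.527, 1.433, -0, 1.181, -0.178], TCP at [0.235, -0.579, 0.223] pointing down, gripper open.
Joint ranges: [-3.08, 3.08], [-0.75, 2.2], [0.22, 2.44], [-1.43, 4.57], [0, 2.65], [-2.85, 2.85]. Speed limits (rad/s): [2.79, 2.79, 3.14, 3.14, 3.14, 3.14].

### API

Orientations are given as a unit quaternion [x, y, z, w].
In Python, from rig import * gives the robot as it stands.
- The arm moves only by the tool jog_arm, never from a script. Its argument "increments" is a list that holds one entry, the list of rows, each a list of 7 numbers: the turn, a rotation vector about the world's x, y, z in degrees, then the shift along the world's x, y, z in m, then the closure, from -1 (fully open) to 1 (shut), so that 0 is half open. In form: [[[rx, ry, rz, x, y, z, jaw], ...]]. A call has 1 to 8 rows; each row is the pose to reach, as a shift and turn from the pose measured when the call began; what a row does not reach only later rows make up. A row lasts 1/10 s, in which the tool goes at most 50 mm and 8.59 degrees, less where a joint would pass 70% of its speed; a pose out of reach is approached as far as the arm can. A call with a gripper value outside its range is refused whole. The fingers move at their own pace and stop on an object; "squeeze" is the grip in N (left out, the last holds). Time passes only in rows, so rows that repeat a pose let the fingers close. It gives the time, the measured TCP pose, the force and the opening at its end, in the units of the state.
- get_obs(): the state, without advancing time (a new reading comes with each control period).
- camera(name): name is "scene" or "top" or "wrist"; returns the picture (400x640x3 uint8, red, green, blue); there is no depth.
- camera_info(name): a dict with "K" (3x3 intrinsics, pixels), "k1" (the pictures are not rectified: a ray, as slopes to the right and down, at radius r is drawn at 1 + k1 r^2 times it, then the intrinsics apply), "R" (3x3) and "t" (3): a world point X has camera coordinates R X + t. Camera axes: x right, y down, z forward; pixel columns grow to the right and rows downward; lengths in m; the calibration is good to about 2 mm. A picture is of the moment at which its call begins: read the wrist's pose just before it. camera_info takes no time and is no camera call; for the wrist camera it gives the pose at the moment of the call.
- hand_in(): hands the job in, once; it reports no verdict.
The state is a dict: "time": time; "q": joint angles; "joint_velocities": joint speeds; "joint_torque": joint torques, N m; "position": TCP position; "tool_rot": TCP orientation; "ft_force": force on the tool from outside, world axes, zero at the start; "moment": the same for the moment, N m; "grip_width": finger opening in m.
Only numpy, scipy, OpenCV 4.12 (cv2) and the standard library are available. Lean on these libraries where they do the work, as an engineer would, in place of code of your own. Each camera call takes 0.05 s, during which the arm holds its last target.

### The job

Copy the angle of the sample bracket to the bored steel block: swing the bevel's blade until it lies flush against the bracket's upright face, then swing the lock lever fully over to clamp the blade. Then stand the bored block upright on the round base, on the robot's side of the blade's other half, with one of its two bored faces flush along the blade; do not shift the blade, and leave the shaft clamp and the bearing plate where they are.

Things in the scene. Friction and masses are not known exactly. Their poses are not given: they have to be found in the camera images.
- bevel_base: fixed round grey cast base, 272 mm across and 12 mm thick, that carries the bevel. Origin at bench height on the vertical pivot axis of the blade, in the base's middle; z up. Its -x side is turned roughly to the robot, its +y side to the robot's left.
- blade_grip (a point): centre of the upright black grip post (16 mm diameter, z = 34 to 74 mm) on the left half of the bevel's blade; point at z = 56 mm, 115 mm from the pivot. Axes are the blade's: y along it towards this post, x away from the robot. Starts on the robot's side of the bracket; swing it away from the robot (clockwise from above) by 0.2 to 0.85 rad.
- blade_ref (a point): point on the far (+x) face of the blade's left half, 80 mm from the pivot, z = 24 mm; this face goes against the bracket. Axes as blade_grip. The blade is a straight steel bar, 128 mm to each side of the pivot, 12 mm thick, z = 14 to 34 mm; it turns on a vertical axis at under 1 N at the post and stays where left.
- blade_work (a point): point on the near (-x) face of the blade's right half, 80 mm from the pivot, z = 24 mm: the block is laid against this face. Axes as blade_grip (y along the blade towards the pivot, x into the blade). The free straight length of the face runs from the round hub (24 mm radius, as high as the blade) to the blade's end, 128 mm from the pivot.
- sample_face (a point): centre of the upright face of the sample bracket, a fixed aluminium angle bracket (face 60 mm long, top z = 38 mm) screwed to the base beyond the blade's left half. Point at z = 25 mm, 75 mm from the pivot; y along the face away from the pivot, x into the bracket. With the blade flush, the axes of blade and bracket coincide.
- lock_lever (a joint): angle of the lock lever: 0 = open (handle to the right), 1.4 = stop, locked. Turns counter-clockwise from above on an upright axis 52 mm from the pivot in the base's +x direction; near the end it presses a brass brake shoe on the blade's hub. It stays where it is left; about 4 N at its post moves it, about 10 N brings it to the stop.
- lever_grip (a point): centre of the upright black grip post (16 mm diameter, z = 22 to 76 mm) at the end of the lock lever; z = 56 mm, 62 mm from the lever's axis. Seen from that axis it lies 60 degrees clockwise of the base's +x direction at angle 0, about 20 degrees counter-clockwise of it at 1.4.
- block_center (a point): centre (half-way up) of the loose bored steel block, 44 x 52 x 40 mm (and 3 mm of screw head on top), 0.25 to 0.5 kg, standing on the bench. A large round hole goes through it along its x axis: the two bored faces (52 mm wide) are those facing +x and -x, 44 mm apart. Its plain sides face +y and -y, 52 mm apart. z is up.
- shaft_clamp: bystander: split aluminium shaft clamp with four screws on top, 46 x 56 x 55 mm, standing on the bench; origin under its middle
- bearing_plate: bystander: square cast bearing plate standing on edge, 20 x 56 x 56 mm; origin under its middle
Mind the look-alikes: they are no part of the job. What is shaped like the part that bears block_center but blue is not meant.

How it is judged:
On the way, in this order (a step that is already met when the one before it is completed fails the run):
1. the blade lies flush against the sample bracket (angle between the y axis of blade_ref and the y axis of sample_face, either way round below 0.022 rad), for 0.2 s.
2. the lock lever is swung fully over with the blade still flush (value of joint lock_lever above 1.25 rad and angle between the y axis of blade_ref and the y axis of sample_face, either way round below 0.022 rad), for 0.2 s.
At the end, for the whole second after the job is handed in: Blade within 0.022 rad of the bracket's face, lock lever past 1.25 rad; block upright on the round base, released, at rest, near side of the blade's right half, a bored face within 2 mm of the blade and 0.035 rad of parallel, its middle 50 to 105 mm along from the pivot; bystanders unmoved (all of step 2 and angle between the x axis of block_center and the x axis of blade_work, either way round below 0.035 rad and angle between block_center's own z axis and vertical below 0.05 rad and x of block_center in the frame of blade_work between -0.0245 and -0.0195 m and y of block_center in the frame of blade_work between -0.025 and 0.03 m and height (world z) of block_center below 0.037 m and linear speed of bored_block below 0.01 m/s); the robot touches nothing.
It fails at once if the shaft clamp or the bearing plate is moved by more than 30 mm (distance of any of shaft_clamp, bearing_plate from where it was at the start of the episode above 0.03 m).
It also fails if it takes over 67 s, if anything falls off the work surface, if the arm or the gripper's body presses on something with over 40 N, if the wrist force passes 120 N, or if a joint passes its speed limit or range.

## Working session

There is one attempt and no reset: what is moved stays moved. The work goes in short steps, Python scripts to look and compute and a tool call to move; the robot and the scene stay as the last step left them, time stands still between calls to the robot, and variables do not carry over. Pictures are saved under pics/ and viewed, and the job is handed in when it is done.

Besides the shell and the picture viewer there is one more tool, called after "Call:" by a JSON object that holds its "name" and its "arguments". jog_arm: Moves the arm, as the interface text tells. Its arguments: {"type":"object","properties":{"increments":{"type":"array","items":{"type":"array","items":{"type":"array","items":{"type":"number"}}}},"squeeze":{"type":"number"}},"required":["increments"]}

```bash
ls; mkdir -p pics; cat > h.py <<'E'
from rig import *
import numpy as np, cv2
def save(name,im): cv2.imwrite('pics/'+name+'.png',cv2.cvtColor(im,cv2.COLOR_RGB2BGR))
def ray(ci,u,v):
    K=np.array(ci['K']);k1=ci['k1'];R=np.array(ci['R']);t=np.array(ci['t'])
    p=np.array([(u-K[0,2])/K[0,0],(v-K[1,2])/K[1,1]])
    s=p.copy()
    for _ in range(30): s=p/(1+k1*(s@s))
    d=R.T@np.array([s[0],s[1],1]); return -R.T@t,d
def onz(ci,u,v,z):
    o,d=ray(ci,u,v); return o+d*(z-o[2])/d[2]
def proj(ci,X):
    K=np.array(ci['K']);k1=ci['k1']
    c=np.array(ci['R'])@np.array(X)+np.array(ci['t']); s=c[:2]/c[2]; s=s*(1+k1*(s@s))
    return s[0]*K[0,0]+K[0,2], s[1]*K[1,1]+K[1,2]
E
python3 - <<'E'
from h import *
o=get_obs();print(o)
for n in ['scene','top','wrist']:
    ci=camera_info(n);print(n,ci)
    save(n+'0',camera(n))
try: print(grip_point_offset)
except Exception as e: print(e)
E
```

```text
pics
{'time': 0.0, 'q': array([-1.36452212e+00,  5.28456867e-01,  1.43388347e+00, -3.55435833e-05,
        1.18137746e+00, -1.78496921e-01]), 'joint_velocities': array([ 0.00048998,  0.00064166, -0.00055699, -0.00022232, -0.0008046 ,
       -0.0012044 ]), 'joint_torque': array([-4.20267752e-04, -4.40047002e+01, -1.76592278e+01,  6.33082073e-02,
        5.82564413e-02, -1.65262727e-04]), 'position': array([ 0.23446186, -0.57857958,  0.22158333]), 'tool_rot': array([-0.13522619,  0.69481111, -0.69330888,  0.13518208]), 'ft_force': array([-1.01295785,  0.48700496,  0.5146169 ]), 'moment': array([ 0.0364415 , -0.03205034,  0.03192148]), 'grip_width': 0.0872037100869391}
scene {'K': array([[453.25263405,   0.        , 329.45421679],
       [  0.        , 453.25263405, 194.78083639],
       [  0.        ,   0.        ,   1.        ]]), 'k1': -0.04031715924501052, 'R': array([[-0.68144419, -0.73182126, -0.00845279],
       [-0.458598  ,  0.43597304, -0.77434836],
       [ 0.57036979, -0.52379876, -0.63270306]]), 't': array([0.32480184, 0.31053755, 0.93223129])}
top {'K': array([[366.3496436 ,   0.        , 322.34998322],
       [  0.        , 366.3496436 , 202.48097909],
       [  0.        ,   0.        ,   1.        ]]), 'k1': 0.011104789657079771, 'R': array([[ 2.17352587e-03, -9.99997607e-01, -2.47435775e-04],
       [-9.95104884e-01, -2.13844435e-03, -9.88012958e-02],
       [ 9.88005303e-02,  4.60971721e-04, -9.95107151e-01]]), 't': array([-0.03858892,  0.4995968 ,  0.88898371])}
wrist {'K': array([[337.51493175,   0.        , 321.03867836],
       [  0.        , 337.51493175, 196.58046239],
       [  0.        ,   0.        ,   1.        ]]), 'k1': -0.05034262379145039, 'R': array([[ 0.37471452, -0.92713789, -0.00208667],
       [-0.89488523, -0.36226586,  0.26066045],
       [-0.24242411, -0.09580592, -0.96542829]]), 't': array([-0.62397061, -0.03143273,  0.3900275 ])}
0.0187
```

View pics/top0.png

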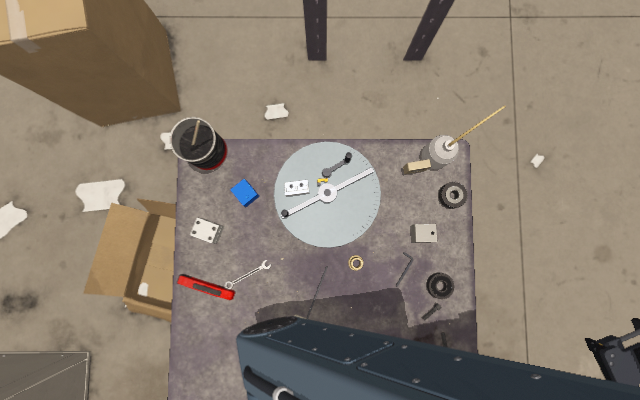

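View pics/scene0.png

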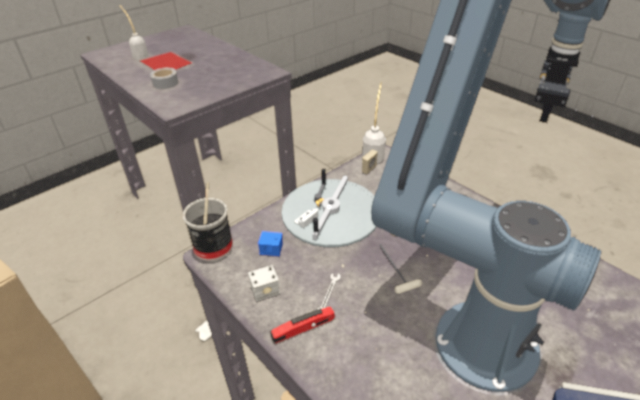

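View pics/wrist0.png

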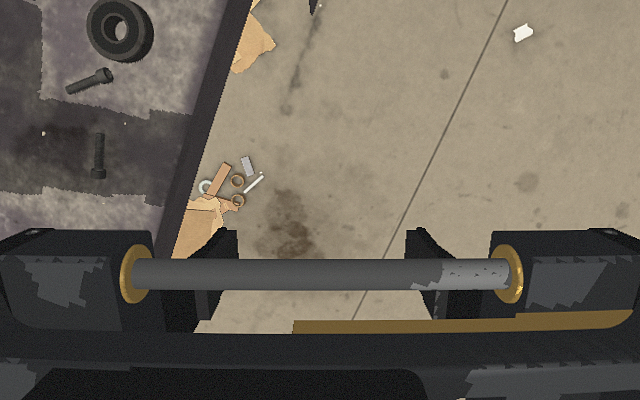

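The top view shows the base around (327,194), the blade from its post at (285,213) to (373,170), the bracket at (297,187), and the lever post at (348,157). There are four block candidates:
- (424,233): grey, with one screw head on top. This fits the bored block.
- (243,193): blue, so it's the look-alike.
- (205,230): four screws on top, so it's the shaft clamp.
- (417,167): bearing plate.

I'll enlarge the view to confirm.

```bash
python3 - <<'E'
from h import *
im=cv2.cvtColor(cv2.imread('pics/top0.png'),cv2.COLOR_BGR2RGB)
save('c1',cv2.resize(im[135:255,265:395],None,fx=6,fy=5,interpolation=cv2.INTER_CUBIC)[:600,:780])
save('c2',cv2.resize(im[200:270,385:475],None,fx=8,fy=8,interpolation=cv2.INTER_CUBIC))
ci=camera_info('top')
for n,u,v,z in [('hub',327,193,.034),('post',285,213,.074),('lev',348,157,.076),('ax',326,173,.03),('blk',424,233,.04)]: print(n,onz(ci,u,v,z).round(4))
E
```

```text
hub [ 0.5224 -0.049   0.034 ]
post [0.4697 0.0503 0.074 ]
lev [ 0.6036 -0.0984  0.076 ]
ax [ 0.5732 -0.0465  0.03  ]
blk [ 0.4242 -0.2847  0.04  ]
```

View pics/c1.png

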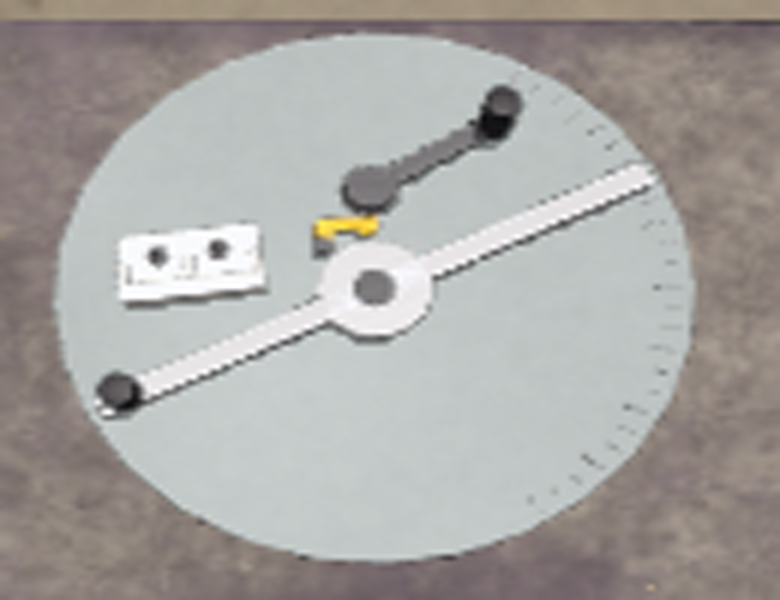

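View pics/c2.png

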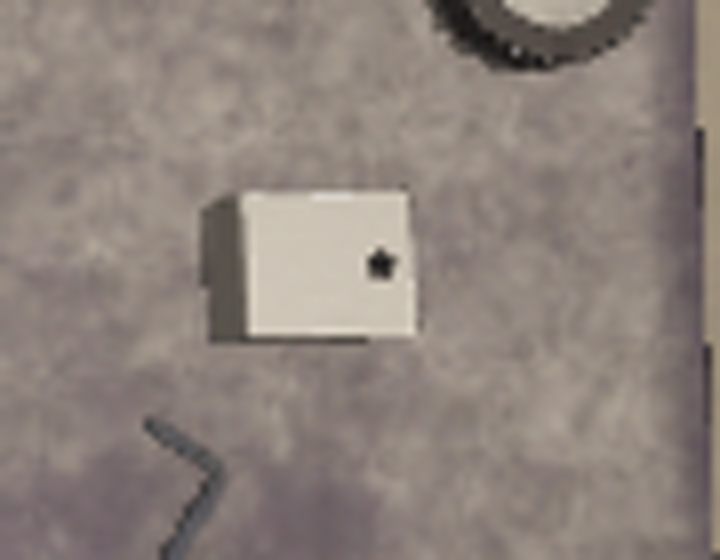

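The crop shows a plain grey block with one dark screw on top. The wide side of its top face runs along image x, so the bored faces look along world ±x. Next I'll compute precise positions and the tool yaw.

```bash
cat >> h.py <<'E'
from scipy.spatial.transform import Rotation as Rn
def jaw():
    o=get_obs(); R=Rn.from_quat(o['tool_rot']); z=R.as_matrix()[:,2]; return o,R,np.degrees(np.arctan2(z[1],z[0]))
def go(p,ang):
    """print increment to put TCP at p, tool down, jaw axis at world angle ang (mod 180)"""
    o,R,a=jaw(); best=None
    for A in (ang,ang+180):
        t=np.radians(A); z=np.array([np.cos(t),np.sin(t),0]); y=np.array([0,0,-1.]); x=np.cross(y,z)
        G=Rn.from_matrix(np.stack([x,y,z],1)); rv=(G*R.inv()).as_rotvec(degrees=True)
        if best is None or np.linalg.norm(rv)<np.linalg.norm(best): best=rv
    print('rot',best.round(2),'shift',(np.array(p)-o['position']).round(4),'jaw',round(a,2),'q6',o['q'][5].round(2))
E
python3 - <<'E'
from h import *
print(jaw()[2], Rn.from_quat(get_obs()['tool_rot']).as_matrix().round(3))
ci=camera_info('wrist'); c=-np.array(ci['R']).T@np.array(ci['t']); print('cam',c, get_obs()['position'])
go([.40,-.22,.25],90)
E
```

```text
-67.9524986351695 [[-0.927 -0.     0.375]
 [-0.375  0.002 -0.927]
 [-0.    -1.    -0.002]]
cam [ 0.30024572 -0.55258024  0.38355344] [ 0.23450508 -0.57872912  0.22178317]
rot [ -0.1   -0.   -22.05] shift [0.1655 0.3587 0.0282] jaw -67.95 q6 -0.18
```

Call:
{"name": "jog_arm", "arguments": {"increments": [[[0,0,-5,0.03,0.05,0.03,-1],[0,0,-10,0.06,0.1,0.03,-1],[0,0,-15,0.1,0.15,0.03,-1],[0,0,-20,0.13,0.2,0.03,-1],[0,0,-22,0.15,0.25,0.03,-1],[0,0,-22,0.17,0.3,0.03,-1],[0,0,-22,0.18,0.35,0.03,-1],[0,0,-22,0.18,0.4,0.03,-1]]]}}

```text
time: 0.95
position: [0.4075, -0.2273, 0.2517]
tool_rot: [0.0, 0.708, -0.707, 0.001]
ft_force: [1.1, 0.6, 0.5]
grip_width: 0.0871
```

Call:
{"name": "jog_arm", "arguments": {"increments": [[[0,0,0,0,0.05,0,-1],[0,0,0,0,0.06,0,-1],[0,0,0,0,0.06,0,-1]]]}}

```text
time: 1.25
position: [0.4071, -0.1654, 0.2517]
tool_rot: [-0.001, 0.708, -0.707, 0.002]
ft_force: [0.1, 0.2, -0.6]
grip_width: 0.0875
```

```bash
python3 - <<'E'
from h import *
o=get_obs();ci=camera_info('wrist');im=camera('wrist');save('w1',im)
import pickle;pickle.dump(ci,open('w1.pkl','wb'));print(jaw()[2],o['position'],o['ft_force'],o['joint_velocities'].round(3))
E
```

```text
-89.8439532565251 [ 0.40708987 -0.16540144  0.25173789] [ 0.09332402  0.23462183 -0.60846884] [-0.054  0.023 -0.056 -0.019 -0.019 -0.017]
```

View pics/w1.png

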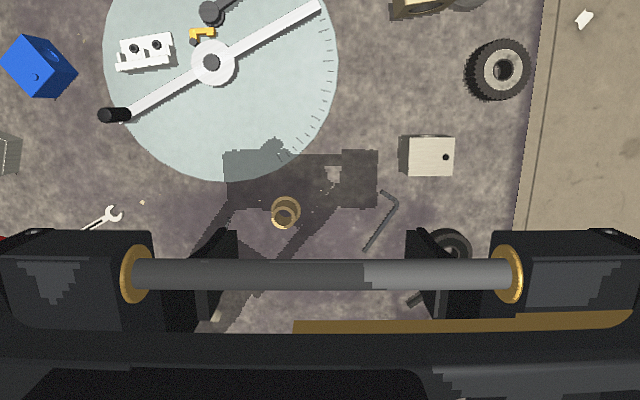

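The wrist view shows the hub at (212,62), the blade post at about (115,115), the bracket at (145,52), and the block's top face around (431,156). Its side facing +y is plain.

```bash
python3 - <<'E'
from h import *
import pickle
ci=pickle.load(open('w1.pkl','rb'));im=cv2.cvtColor(cv2.imread('pics/w1.png'),cv2.COLOR_BGR2RGB)
save('c3',cv2.resize(im[120:190,385:470],None,fx=8,fy=8,interpolation=cv2.INTER_CUBIC))
save('c4',cv2.resize(im[0:135,90:225],None,fx=5.5,fy=4.4,interpolation=cv2.INTER_CUBIC))
E
```

```text
(no output)
```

View pics/c3.png

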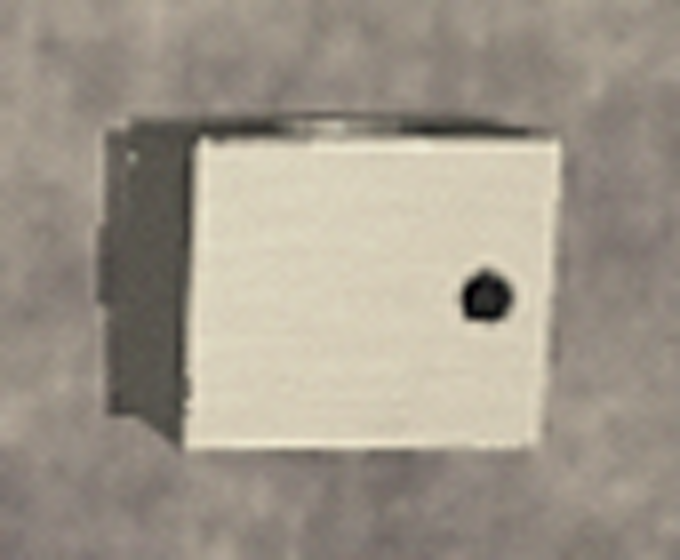

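View pics/c4.png

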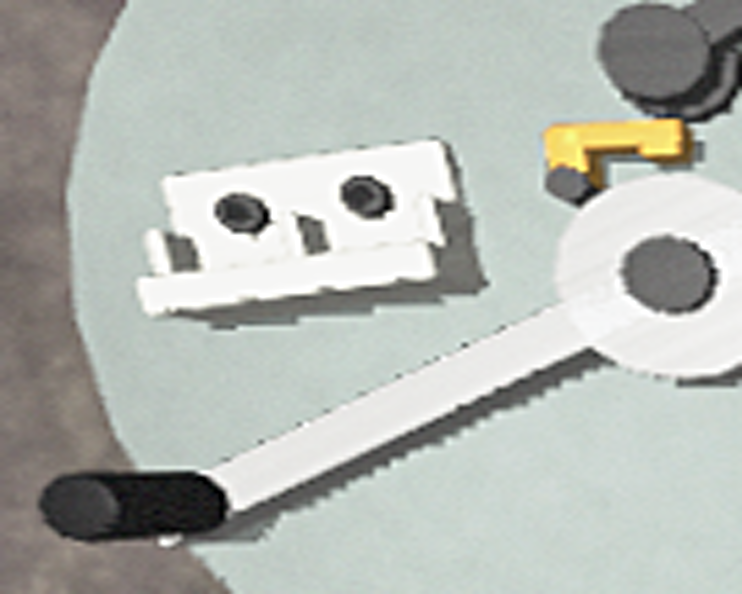

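```bash
python3 - <<'E'
from h import *
import pickle
ci=pickle.load(open('w1.pkl','rb'))
P=lambda u,v,z:onz(ci,u,v,z)
B=np.array([P(385+u/8,120+v/8,.04) for u,v in [(198,142),(560,142),(537,443),(185,447)]])
print(B.round(4),B.mean(0))
for i in range(4):
    d=B[(i+1)%4]-B[i];print(np.linalg.norm(d).round(4),np.degrees(np.arctan2(d[1],d[0])).round(2))
Q=lambda u,v,z:P(90+u/5.5,v/4.4,z)
hub=Q(668,272,.036);post=Q(80,505,.074);print('hub',hub,'post',post,np.linalg.norm((post-hub)[:2]))
a,b=Q(150,313,.038),Q(437,272,.038);d=a-b;fa=np.degrees(np.arctan2(d[1],d[0]));print('face',a,b,np.linalg.norm(d),'ang',fa)
d=post-hub;print('blade',np.degrees(np.arctan2(d[1],d[0])))
# blade edges: upper & lower at z .034
a,b=Q(212,472,.034),Q(555,310,.034);d=a-b;print('bladeedge',np.degrees(np.arctan2(d[1],d[0])))
lev=onz(camera_info('top'),*(265+502/6,135+103/5),.076);ax=Q(650,50,.034);print('lev',lev,'ax',ax)
E
```

```text
[[ 0.4445 -0.2628  0.04  ]
 [ 0.445  -0.3132  0.04  ]
 [ 0.4027 -0.3142  0.04  ]
 [ 0.4018 -0.2639  0.04  ]] [ 0.42350547 -0.28852568  0.04      ]
0.0504 -89.44
0.0424 -178.59
0.0503 91.0
0.0428 1.49
hub [ 0.52344816 -0.04883946  0.036     ] post [0.47033128 0.05176766 0.074     ] 0.11376816512594697
face [0.51527025 0.05390678 0.038     ] [ 0.52374413 -0.00441872  0.038     ] 0.058937849388317004 ang 98.26644513434
blade 117.8324163437861
bladeedge 117.18148727073502
lev [ 0.60699831 -0.1000057   0.076     ] ax [ 0.57348439 -0.04799493  0.034     ]
```

Call:
{"name": "jog_arm", "arguments": {"increments": [[[0,0,8,0.01,0.03,0,0],[0,0,16,0.02,0.06,0,0],[0,0,24,0.03,0.09,0,0],[0,0,32,0.04,0.12,0,0],[0,0,40,0.05,0.15,-0.03,0],[0,0,48,0.06,0.18,-0.06,0],[0,0,56,0.063,0.21,-0.09,0],[0,0,64,0.063,0.217,-0.12,0]]]}}

```text
time: 2.1
position: [0.473, 0.0499, 0.1307]
tool_rot: [0.376, -0.598, 0.598, -0.379]
ft_force: [-0.2, 0.9, 0.2]
grip_width: 0.044
```

Call:
{"name": "jog_arm", "arguments": {"increments": [[[0,0,8,0,0,0,0],[0,0,16,0,0,0,0],[0,0,24,0,0,0,0],[0,0,32,0,0,0,0],[0,0,40,0,0,0,0],[0,0,48,0,0,0,0],[0,0,53,0,0,0,0],[0,0,53,0,0,0,0]]]}}

```text
time: 2.9
position: [0.4749, 0.0479, 0.1305]
tool_rot: [-0.603, 0.368, -0.368, 0.605]
ft_force: [0.4, 1.1, 0.3]
grip_width: 0.0433
```

```bash
python3 - <<'E'
from h import *
go([.4703,.0518,.048],27.5);o=get_obs();print(o['q'],o['ft_force'],o['grip_width'])
ci=camera_info('top');save('t2',cv2.resize(camera('top')[135:255,265:395],None,fx=6,fy=5))
E
```

```text
rot [-0.17  0.13  0.16] shift [-0.0046  0.0039 -0.0825] jaw 27.34 q6 -0.62
[-0.13632874  0.47958766  1.8883317   0.00463745  0.77190676 -0.61690037] [0.39463459 1.06722093 0.31336111] 0.0432570787856203
```

View pics/t2.png

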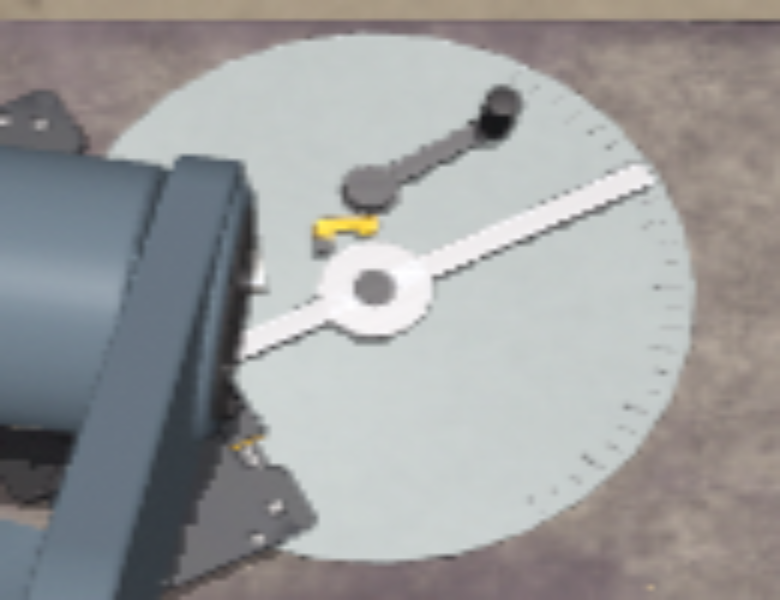

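Call:
{"name": "jog_arm", "arguments": {"increments": [[[0,0,0,-0.0045,0.004,0,0],[0,0,0,-0.0045,0.004,-0.04,0],[0,0,0,-0.0045,0.004,-0.082,0],[0,0,0,-0.0045,0.004,-0.082,0],[0,0,0,-0.0045,0.004,-0.082,0.2],[0,0,0,-0.0045,0.004,-0.082,0.2]]]}}

```text
time: 3.55
position: [0.4714, 0.052, 0.0502]
tool_rot: [-0.602, 0.367, -0.369, 0.605]
ft_force: [0.2, -0.3, -0.8]
grip_width: 0.0371
```

```bash
python3 - <<'E'
from h import *
hub=np.array([.5234,-.0488])
for f in (112,106,100,98.3,96,94):
    t=np.radians(f);p=hub+.115*np.array([np.cos(t),np.sin(t)]);tn=np.array([np.sin(t),-np.cos(t)])
    # rear inner pad half opening ~17.3 ; tcp = post + tn*(h-8)
    q=p+tn*(.0173-.008);print(f,q.round(4));go([*q,.048],f-90)
print(get_obs()['ft_force'],get_obs()['grip_width'])
E
```

```text
112 [0.4889 0.0613]
rot [-0.14  0.31 -5.24] shift [ 0.0176  0.0093 -0.0022] jaw 27.24 q6 -0.61
106 [0.5006 0.0643]
rot [ -0.12   0.32 -11.24] shift [ 0.0293  0.0123 -0.0022] jaw 27.24 q6 -0.61
100 [0.5126 0.0661]
rot [ -0.11   0.33 -17.24] shift [ 0.0412  0.0141 -0.0022] jaw 27.24 q6 -0.61
98.3 [0.516  0.0663]
rot [ -0.1    0.33 -18.94] shift [ 0.0446  0.0143 -0.0022] jaw 27.24 q6 -0.61
96 [0.5206 0.0665]
rot [ -0.1    0.33 -21.24] shift [ 0.0492  0.0145 -0.0022] jaw 27.24 q6 -0.61
94 [0.5247 0.0666]
rot [ -0.09   0.33 -23.24] shift [ 0.0533  0.0146 -0.0022] jaw 27.24 q6 -0.61
[ 0.17955385 -0.32386933 -0.84066223] 0.037129685450208484
```

Call:
{"name": "jog_arm", "arguments": {"increments": [[[0,0,-2,0.008,0.004,-0.002,0.2],[0,0,-5,0.0165,0.009,-0.002,0.2],[0,0,-8,0.023,0.011,-0.002,0.2],[0,0,-11,0.029,0.0125,-0.002,0.2],[0,0,-14,0.035,0.0135,-0.002,0.2],[0,0,-17,0.04,0.0145,-0.002,0.2],[0,0,-17,0.04,0.0145,-0.002,0.2]]]}}

```text
time: 4.25
position: [0.5138, 0.0664, 0.0511]
tool_rot: [-0.54, 0.45, -0.457, 0.546]
ft_force: [-0.1, -0.7, -0.0]
grip_width: 0.0348
```

```bash
python3 - <<'E'
from h import *
print(jaw()[2],get_obs()['grip_width'],get_obs()['position'],get_obs()['ft_force'])
im=camera('wrist');save('w3',im);save('s3',cv2.resize(camera('scene')[160:270,250:400],None,fx=5,fy=5))
save('t3',cv2.resize(camera('top')[135:255,265:395],None,fx=6,fy=5))
E
```

```text
10.24590414373117 0.03478419652594869 [0.513822   0.06643987 0.0510666 ] [-0.08152603 -0.68036384 -0.04428691]
```

View pics/w3.png

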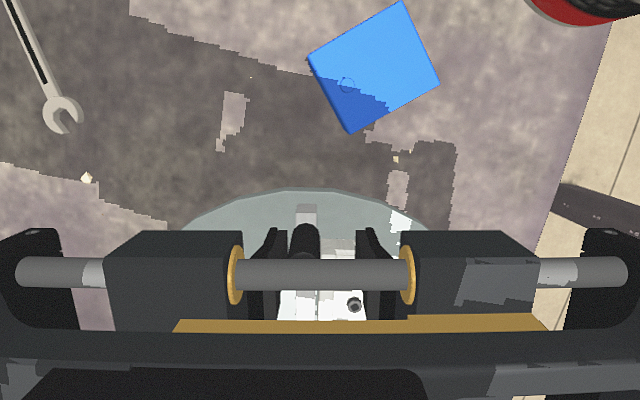

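View pics/t3.png

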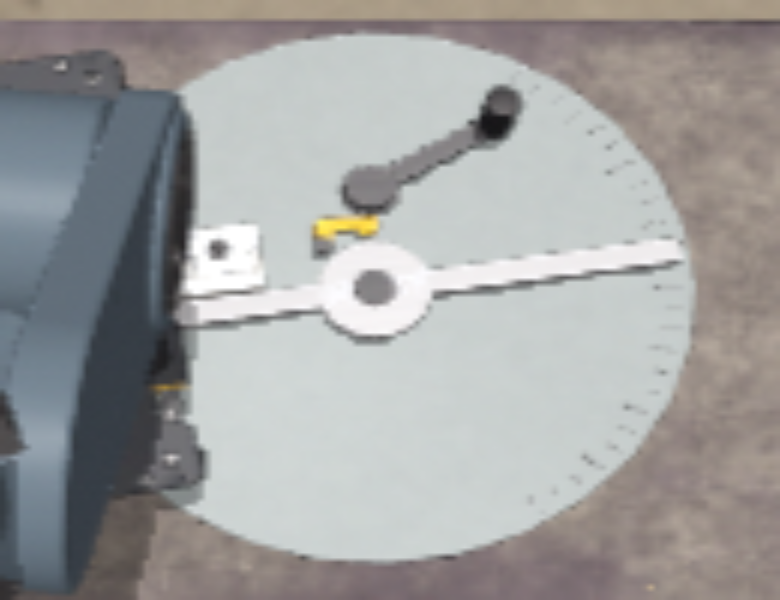

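The top view shows the blade almost at the bracket. I'll press on in small steps until there's contact force.

Call:
{"name": "jog_arm", "arguments": {"increments": [[[0,0,-1,0.001,0.0001,0,0.2],[0,0,-1.5,0.002,0.0003,0,0.2],[0,0,-2,0.003,0.0004,0,0.2],[0,0,-2,0.003,0.0004,0,0.2]]]}}

```text
time: 4.8
position: [0.5149, 0.0669, 0.0497]
tool_rot: [-0.533, 0.461, -0.465, 0.537]
ft_force: [0.8, -0.8, 0.0]
grip_width: 0.0348
```

Call:
{"name": "jog_arm", "arguments": {"increments": [[[0,0,0,0.001,0.0001,0,0.2],[0,0,0,0.002,0.0003,0,0.2],[0,0,0,0.002,0.0003,0,0.2]]]}}

```text
time: 5.1
position: [0.5169, 0.0672, 0.0495]
tool_rot: [-0.533, 0.461, -0.465, 0.537]
ft_force: [0.9, 0.2, -0.1]
grip_width: 0.0344
```

Call:
{"name": "jog_arm", "arguments": {"increments": [[[0,0,0,0.001,0.0001,0,0.2],[0,0,0,0.002,0.0002,0,0.2],[0,0,0,0.002,0.0002,0,0.2]]]}}

```text
time: 5.4
position: [0.5181, 0.0675, 0.0494]
tool_rot: [-0.533, 0.461, -0.464, 0.536]
ft_force: [-2.1, 1.2, 1.1]
grip_width: 0.0349
```

Call:
{"name": "jog_arm", "arguments": {"increments": [[[0,0,0,0.001,0.0001,0,0.2],[0,0,0,0.002,0.0002,0,0.2],[0,0,0,0.002,0.0002,0,0.2]]]}}

```text
time: 5.7
position: [0.5184, 0.0676, 0.0492]
tool_rot: [-0.534, 0.462, -0.463, 0.536]
ft_force: [-5.2, -1.8, 2.9]
grip_width: 0.0347
```

```bash
python3 - <<'E'
from h import *
print(jaw()[2],get_obs()['grip_width'],get_obs()['position'],get_obs()['ft_force'])
im=camera('wrist');save('w4',cv2.resize(im[180:330,220:420],None,fx=4,fy=4))
save('t4',cv2.resize(camera('top')[170:220,285:385],None,fx=8,fy=8,interpolation=cv2.INTER_CUBIC))
E
```

```text
8.31566582116049 0.03468963365181844 [0.51836565 0.06759958 0.04923867] [-5.22803667 -1.76323027  2.93900239]
```

View pics/w4.png

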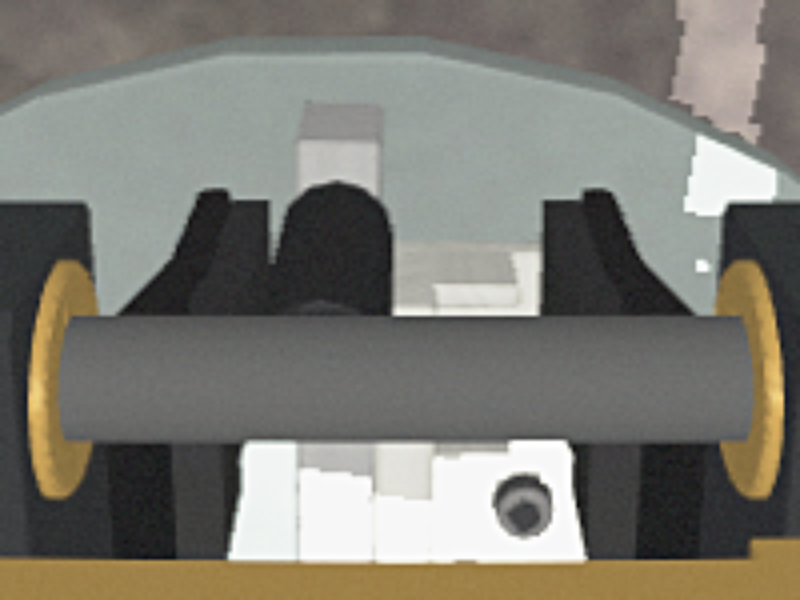

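View pics/t4.png

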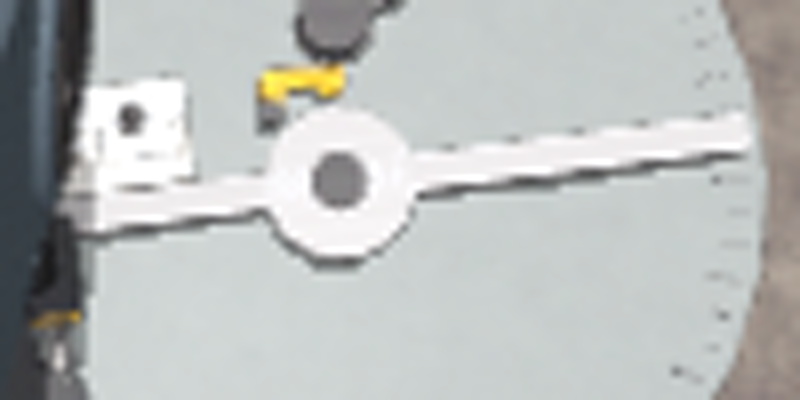

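The position has stalled with about 5 N of reaction, and the post-bracket gap is closed in the views. So the blade is flush. I'll back off a little, lift, and go to the lever post.

Call:
{"name": "jog_arm", "arguments": {"increments": [[[0,0,0,-0.006,-0.001,0,0.2],[0,0,0,-0.008,-0.001,0,0.2],[0,0,0,-0.008,-0.001,0.03,0.2],[0,0,0,-0.008,-0.001,0.075,0.2],[0,0,0,-0.008,-0.001,0.11,0.2],[0,0,0,-0.008,-0.03,0.11,0.2],[0,0,0,-0.008,-0.07,0.11,0.2],[0,0,0,-0.008,-0.1,0.11,0.2]]]}}

```text
time: 6.6
position: [0.5118, -0.034, 0.1602]
tool_rot: [-0.534, 0.46, -0.464, 0.536]
ft_force: [-0.1, 0.4, -0.2]
grip_width: 0.0348
```

```bash
python3 - <<'E'
from h import *
import pickle
o=get_obs();ci=camera_info('wrist');im=camera('wrist');save('w5',im);pickle.dump(ci,open('w5.pkl','wb'))
save('t5',cv2.resize(camera('top')[135:255,265:395],None,fx=6,fy=5))
ax=np.array([.5735,-.048]);lev=np.array([.607,-.100]);d=lev-ax;print(np.linalg.norm(d),np.degrees(np.arctan2(d[1],d[0])))
go([*lev,.14],31)
E
```

```text
0.06185668920981787 -57.20911975849627
rot [ 0.    0.4  22.92] shift [ 0.0947 -0.0641 -0.0198] jaw 8.08 q6 -0.43
```

View pics/w5.png

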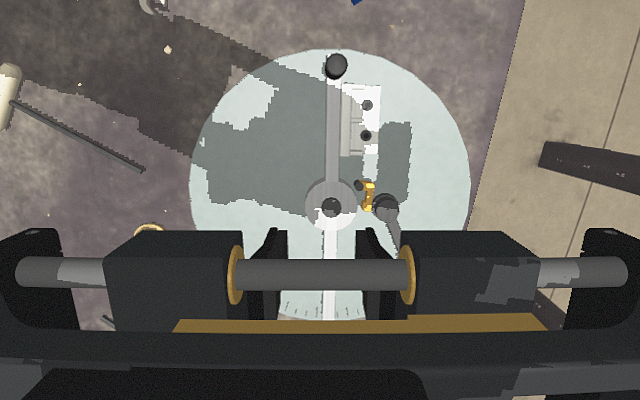

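View pics/t5.png

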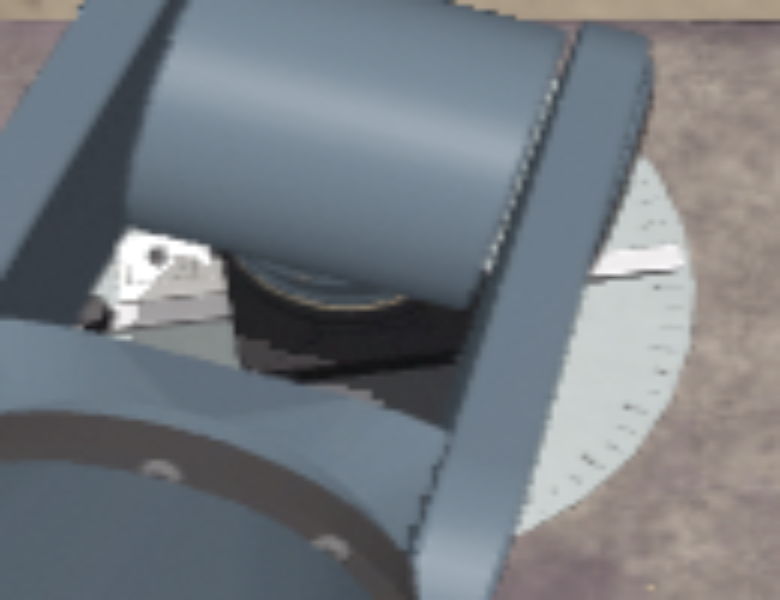

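Call:
{"name": "jog_arm", "arguments": {"increments": [[[0,0,8,0.03,-0.02,0,0],[0,0,16,0.065,-0.045,0,0],[0,0,23,0.095,-0.064,-0.02,0],[0,0,23,0.095,-0.064,-0.02,0],[0,0,23,0.095,-0.064,-0.02,0]]]}}

```text
time: 7.2
position: [0.607, -0.0993, 0.1387]
tool_rot: [-0.614, 0.347, -0.349, 0.617]
ft_force: [-0.4, 1.0, 0.1]
grip_width: 0.0432
```

```bash
python3 - <<'E'
from h import *
go([.607,-.1,.05],31)
im=camera('wrist');save('w6',im)
E
```

```text
rot [-0.15  0.29  0.  ] shift [ 0.     -0.0007 -0.0887] jaw 31.0 q6 -0.89
```

View pics/w6.png

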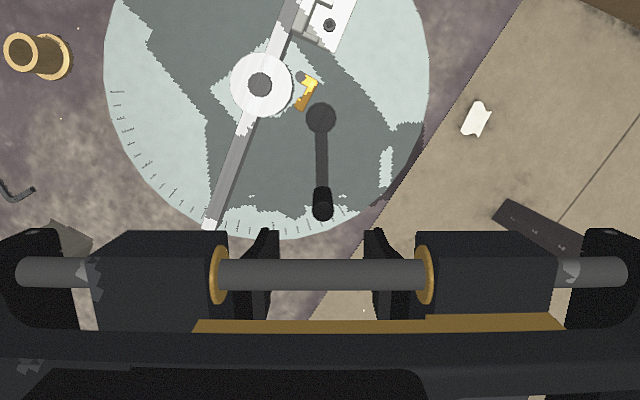

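```bash
python3 - <<'E'
from h import *
ci=camera_info('wrist')
for u,v,z in [(323,212,.076),(320,117,.034),(260,84,.036)]: print(onz(ci,u,v,z).round(4))
print(get_obs()['position'])
E
```

```text
[ 0.608  -0.0989  0.076 ]
[ 0.5735 -0.0455  0.034 ]
[ 0.5224 -0.0477  0.036 ]
[ 0.60637645 -0.09875748  0.13925532]
```

Call:
{"name": "jog_arm", "arguments": {"increments": [[[0,0,0,0.001,0,-0.04,0],[0,0,0,0.001,0,-0.088,0],[0,0,0,0.001,0,-0.091,0.2],[0,0,0,0.001,0,-0.091,0.2],[0,0,0,0.001,0,-0.091,0.2]]]}}

```text
time: 7.75
position: [0.6088, -0.0988, 0.0509]
tool_rot: [-0.614, 0.345, -0.35, 0.618]
ft_force: [-0.5, 0.5, 0.2]
grip_width: 0.0358
```

```bash
python3 - <<'E'
from h import *
ax=np.array([.5735,-.0465])
for a in range(-57,30,7):
    t=np.radians(a);q=ax+.062*np.array([np.cos(t),np.sin(t)])+.0093*np.array([-np.sin(t),np.cos(t)])
    print(a,end=' ');go([*q,.049],a+90)
print(get_obs()['ft_force'],get_obs()['grip_width'])
E
```

```text
-57 rot [-0.08  0.52  1.94] shift [ 0.0063  0.0053 -0.0019] jaw 31.06 q6 -0.89
-50 rot [-0.11  0.51  8.94] shift [ 0.0117  0.0108 -0.0019] jaw 31.06 q6 -0.89
-43 rot [-0.14  0.51 15.94] shift [ 0.0164  0.0168 -0.0019] jaw 31.06 q6 -0.89
-36 rot [-0.17  0.5  22.94] shift [ 0.0203  0.0234 -0.0019] jaw 31.06 q6 -0.89
-29 rot [-0.21  0.49 29.94] shift [ 0.0234  0.0304 -0.0019] jaw 31.06 q6 -0.89
-22 rot [-0.24  0.48 36.94] shift [ 0.0257  0.0377 -0.0019] jaw 31.06 q6 -0.89
-15 rot [-0.27  0.47 43.94] shift [ 0.027   0.0452 -0.0019] jaw 31.06 q6 -0.89
-8 rot [-0.3   0.45 50.94] shift [ 0.0274  0.0529 -0.0019] jaw 31.06 q6 -0.89
-1 rot [-0.33  0.44 57.94] shift [ 0.0269  0.0605 -0.0019] jaw 31.06 q6 -0.89
6 rot [-0.36  0.42 64.94] shift [ 0.0254  0.068  -0.0019] jaw 31.06 q6 -0.89
13 rot [-0.39  0.41 71.94] shift [ 0.023   0.0753 -0.0019] jaw 31.06 q6 -0.89
20 rot [-0.42  0.39 78.94] shift [ 0.0198  0.0822 -0.0019] jaw 31.06 q6 -0.89
27 rot [-0.45  0.37 85.94] shift [ 0.0157  0.0887 -0.0019] jaw 31.06 q6 -0.89
[-0.46418966  0.45275359  0.20688019] 0.03578449972754163
```

Call:
{"name": "jog_arm", "arguments": {"increments": [[[0,0,2,0.006,0.005,-0.001,0.2],[0,0,9,0.0117,0.011,-0.001,0.2],[0,0,16,0.0164,0.017,-0.001,0.2],[0,0,23,0.0203,0.0234,-0.001,0.2],[0,0,30,0.0234,0.0304,-0.001,0.2],[0,0,37,0.0257,0.0377,-0.001,0.2],[0,0,44,0.027,0.045,-0.001,0.2],[0,0,51,0.0274,0.053,-0.001,0.2]]]}}

```text
time: 8.55
position: [0.6381, -0.0471, 0.0529]
tool_rot: [-0.704, 0.043, -0.05, 0.707]
ft_force: [-1.9, -5.9, 0.7]
grip_width: 0.0348
```

```bash
python3 - <<'E'
from h import *
ax=np.array([.5735,-.0465])
for a in (-8,-1,6,13,16,19,22,25):
    t=np.radians(a);q=ax+.062*np.array([np.cos(t),np.sin(t)])+.0093*np.array([-np.sin(t),np.cos(t)])
    print(a,end=' ');go([*q,.049],a+90)
print(get_obs()['ft_force'],get_obs()['grip_width'])
save('w7',camera('wrist'))
E
```

```text
-8 rot [-0.24  0.54 -0.47] shift [-0.0019  0.0012 -0.0039] jaw 82.47 q6 -1.7
-1 rot [-0.28  0.53  6.53] shift [-0.0025  0.0088 -0.0039] jaw 82.47 q6 -1.7
6 rot [-0.31  0.51 13.53] shift [-0.0039  0.0163 -0.0039] jaw 82.47 q6 -1.7
13 rot [-0.34  0.49 20.53] shift [-0.0063  0.0236 -0.0039] jaw 82.47 q6 -1.7
16 rot [-0.35  0.48 23.53] shift [-0.0076  0.0266 -0.0039] jaw 82.47 q6 -1.7
19 rot [-0.37  0.47 26.53] shift [-0.009   0.0296 -0.0039] jaw 82.47 q6 -1.7
22 rot [-0.38  0.47 29.53] shift [-0.0106  0.0324 -0.0039] jaw 82.47 q6 -1.7
25 rot [-0.39  0.46 32.53] shift [-0.0124  0.0352 -0.0039] jaw 82.47 q6 -1.7
[-1.91657298 -5.89394492  0.68764838] 0.03480164520232982
```

View pics/w7.png

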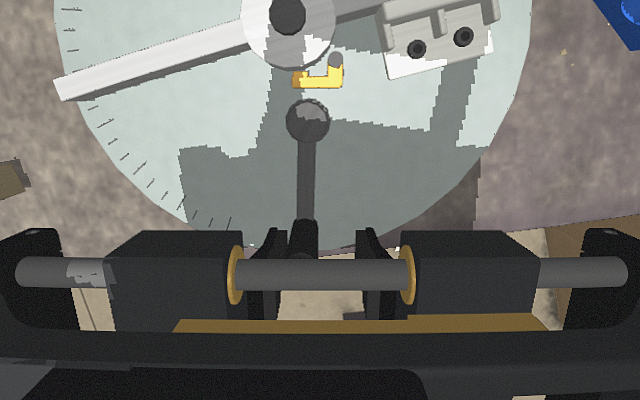

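The lever is following, with its post between the fingers. I'll continue, a bit more slowly near the stop.

Call:
{"name": "jog_arm", "arguments": {"increments": [[[0,0,6.5,-0.0025,0.009,-0.002,0.2],[0,0,13.5,-0.004,0.0163,-0.002,0.2],[0,0,17,-0.005,0.02,-0.002,0.2],[0,0,20.5,-0.0063,0.0236,-0.002,0.2],[0,0,23.5,-0.0076,0.0266,-0.002,0.2],[0,0,23.5,-0.0076,0.0266,-0.002,0.2]]]}}

```text
time: 9.2
position: [0.6329, -0.02, 0.0531]
tool_rot: [-0.698, -0.104, 0.095, 0.702]
ft_force: [0.6, -3.2, 2.0]
grip_width: 0.0346
```

```bash
cat > lv.py <<'E'
from h import *
ax=np.array([.5735,-.0465])
o,R,j=jaw();t=np.radians(j)
post=o['position'][:2]+(-o['grip_width']/2+.008)*np.array([np.cos(t),np.sin(t)]) # touching rear pad
d=post-ax;print('lever world ang (if touching)',np.degrees(np.arctan2(d[1],d[0])),np.linalg.norm(d))
for a in (13,16,19,22,25,28):
    t=np.radians(a);q=ax+.062*np.array([np.cos(t),np.sin(t)])+.0093*np.array([-np.sin(t),np.cos(t)])
    print(a,end=' ');go([*q,.051],a+90)
print(o['ft_force'],o['grip_width'])
E
python3 lv.py
```

```text
lever world ang (if touching) 15.850328134476166 0.06445637745483741
13 rot [-0.36  0.73 -3.16] shift [-0.0011 -0.0035 -0.0021] jaw 106.16 q6 -2.07
16 rot [-0.38  0.72 -0.16] shift [-0.0024 -0.0005 -0.0021] jaw 106.16 q6 -2.07
19 rot [-0.4   0.71  2.84] shift [-0.0038  0.0025 -0.0021] jaw 106.16 q6 -2.07
22 rot [-0.42  0.7   5.84] shift [-0.0054  0.0053 -0.0021] jaw 106.16 q6 -2.07
25 rot [-0.43  0.69  8.84] shift [-0.0072  0.0081 -0.0021] jaw 106.16 q6 -2.07
28 rot [-0.45  0.68 11.84] shift [-0.009   0.0108 -0.0021] jaw 106.16 q6 -2.07
[ 0.60765079 -3.20498181  2.03844518] 0.034573386160542306
```

Call:
{"name": "jog_arm", "arguments": {"increments": [[[0,0,3,-0.003,0.0025,0,0.2],[0,0,5,-0.004,0.0045,0,0.2],[0,0,6,-0.004,0.0055,0,0.2],[0,0,6,-0.004,0.0055,0,0.2]]]}}

```text
time: 9.6
position: [0.6303, -0.016, 0.0546]
tool_rot: [-0.693, -0.141, 0.13, 0.695]
ft_force: [0.3, -5.6, 0.4]
grip_width: 0.0347
```

```bash
python3 lv.py
```

```text
lever world ang (if touching) 19.86899359592967 0.06418020763462173
13 rot [-0.24  0.89 -9.09] shift [ 0.0015 -0.0075 -0.0036] jaw 112.09 q6 -2.17
16 rot [-0.26  0.88 -6.09] shift [ 0.0002 -0.0044 -0.0036] jaw 112.09 q6 -2.17
19 rot [-0.28  0.88 -3.09] shift [-0.0012 -0.0015 -0.0036] jaw 112.09 q6 -2.17
22 rot [-0.31  0.87 -0.09] shift [-0.0028  0.0014 -0.0036] jaw 112.09 q6 -2.17
25 rot [-0.33  0.86  2.91] shift [-0.0046  0.0042 -0.0036] jaw 112.09 q6 -2.17
28 rot [-0.35  0.85  5.91] shift [-0.0065  0.0068 -0.0036] jaw 112.09 q6 -2.17
[ 0.31895067 -5.6026892   0.40049795] 0.03470494317477277
```

Call:
{"name": "jog_arm", "arguments": {"increments": [[[0,0,0,-0.001,0.0015,-0.002,0.2],[0,0,0,-0.0015,0.003,-0.002,0.2],[0,0,0,-0.0015,0.003,-0.002,0.2]]]}}

```text
time: 9.9
position: [0.6305, -0.0147, 0.0543]
tool_rot: [0.694, 0.142, -0.128, -0.694]
ft_force: [0.4, -5.7, 1.3]
grip_width: 0.0347
```

Call:
{"name": "jog_arm", "arguments": {"increments": [[[0,0,0,-0.001,0.0015,0,0.2],[0,0,0,-0.0015,0.003,0,0.2],[0,0,0,-0.0015,0.003,0,0.2]]]}}

```text
time: 10.2
position: [0.6307, -0.0134, 0.0555]
tool_rot: [0.696, 0.142, -0.127, -0.693]
ft_force: [1.5, -6.2, -1.6]
grip_width: 0.0348
```

```bash
python3 lv.py|head -1
```

```text
lever world ang (if touching) 21.866557852771074 0.06538023861702387
```

Call:
{"name": "jog_arm", "arguments": {"increments": [[[0,0,0,-0.002,0.003,-0.002,0.2],[0,0,0,-0.0025,0.006,-0.002,0.2],[0,0,0,-0.0025,0.006,-0.002,0.2]]]}}

```text
time: 10.5
position: [0.6307, -0.0132, 0.0553]
tool_rot: [0.699, 0.144, -0.125, -0.689]
ft_force: [0.3, -18.4, -0.1]
grip_width: 0.0351
```

Call:
{"name": "jog_arm", "arguments": {"increments": [[[0,0,0,-0.002,0.003,-0.002,0.2],[0,0,0,-0.0025,0.008,-0.002,0.2],[0,0,0,-0.0025,0.008,-0.002,0.2]]]}}

```text
time: 10.8
position: [0.6307, -0.0131, 0.0551]
tool_rot: [0.704, 0.145, -0.125, -0.684]
ft_force: [-0.7, -23.5, -1.0]
grip_width: 0.035
```

```bash
python3 lv.py; python3 - <<'E'
from h import *
save('w8',camera('wrist'));save('t8',cv2.resize(camera('top')[135:255,265:395],None,fx=6,fy=5))
E
```

```text
lever world ang (if touching) 22.04014254652035 0.06559503154910164
13 rot [ 1.39  1.82 -9.05] shift [ 0.0011 -0.0104 -0.0041] jaw 112.03 q6 -2.13
16 rot [ 1.34  1.86 -6.05] shift [-0.0002 -0.0074 -0.0041] jaw 112.03 q6 -2.13
19 rot [ 1.29  1.89 -3.05] shift [-0.0016 -0.0044 -0.0041] jaw 112.03 q6 -2.13
22 rot [ 1.24  1.92 -0.05] shift [-0.0032 -0.0016 -0.0041] jaw 112.03 q6 -2.13
25 rot [1.19 1.95 2.95] shift [-0.005   0.0012 -0.0041] jaw 112.03 q6 -2.13
28 rot [1.14 1.99 5.95] shift [-0.0069  0.0039 -0.0041] jaw 112.03 q6 -2.13
[ -0.69627485 -23.50724986  -1.02765601] 0.03497710794227963
```

View pics/w8.png

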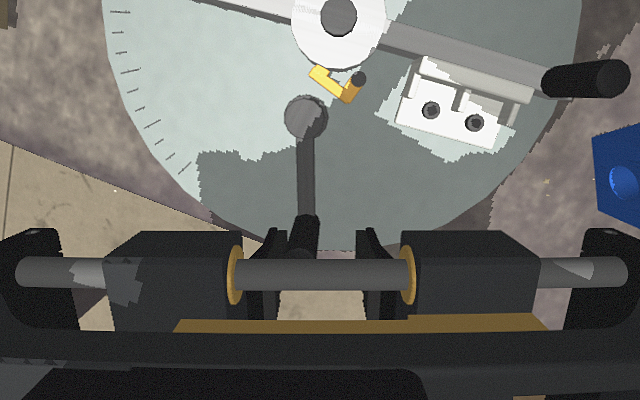

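The position has stalled at the expected 22° with over 20 N, so the lever is at its stop. In the view the shoe is on the hub and the blade is flush with the bracket. I'll withdraw.

Call:
{"name": "jog_arm", "arguments": {"increments": [[[0,0,0,0.002,-0.006,0,0.2],[0,0,0,0.003,-0.009,0,0.2],[1.3,1.9,0,0.003,-0.009,0.02,0.2],[1.3,1.9,0,0.003,-0.009,0.06,0],[1.3,1.9,0,0.003,-0.009,0.1,-0.5],[1.3,1.9,0,-0.02,-0.04,0.14,-1],[1.3,1.9,0,-0.06,-0.08,0.16,-1],[1.3,1.9,-5,-0.1,-0.12,0.17,-1]]]}}

```text
time: 11.7
position: [0.5469, -0.1172, 0.2231]
tool_rot: [0.7, 0.106, -0.103, -0.699]
ft_force: [0.0, -0.4, 0.7]
grip_width: 0.067
```

Call:
{"name": "jog_arm", "arguments": {"increments": [[[0,0,-5,-0.04,-0.02,0,-1],[0,0,-10,-0.08,-0.04,0.02,-1],[0,0,-15,-0.11,-0.06,0.02,-1],[0,0,-15,-0.11,-0.06,0.02,-1],[0,0,-15,-0.11,-0.06,0.02,-1]]]}}

```text
time: 12.2
position: [0.4371, -0.1767, 0.2438]
tool_rot: [0.707, 0.014, -0.01, -0.707]
ft_force: [0.2, -0.1, 0.5]
grip_width: 0.0865
```

```bash
python3 - <<'E'
from h import *
import pickle
o=get_obs();ci=camera_info('wrist');im=camera('wrist');save('w9',im);pickle.dump(ci,open('w9.pkl','wb'))
go([.4235,-.2885,.15],91);print(o['position'],o['ft_force'])
E
```

```text
rot [ 0.06  0.36 -1.  ] shift [-0.0142 -0.1119 -0.0936] jaw 92.0 q6 -2.23
[ 0.43713306 -0.17671529  0.243756  ] [ 0.23603721 -0.12191319  0.47500313]
```

View pics/w9.png

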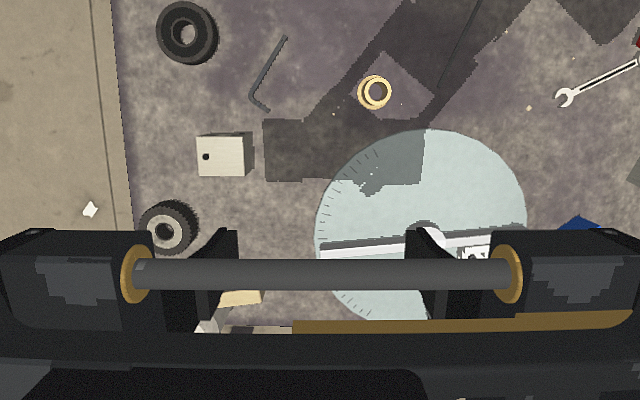

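```bash
python3 - <<'E'
from h import *
im=cv2.imread('pics/w9.png')[:,:,::-1]
save('c9',cv2.resize(im[120:190,185:265],None,fx=8,fy=8,interpolation=cv2.INTER_CUBIC))
save('c9b',cv2.resize(im[210:275,310:450],None,fx=5.5,fy=8,interpolation=cv2.INTER_CUBIC))
E
```

```text
(no output)
```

View pics/c9.png

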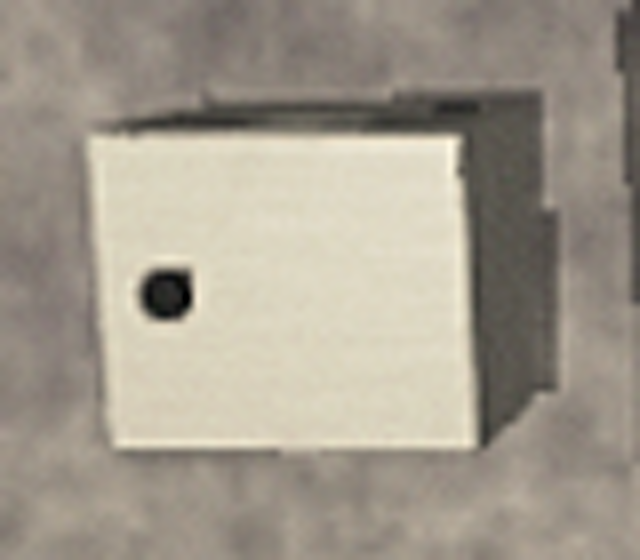

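View pics/c9b.png

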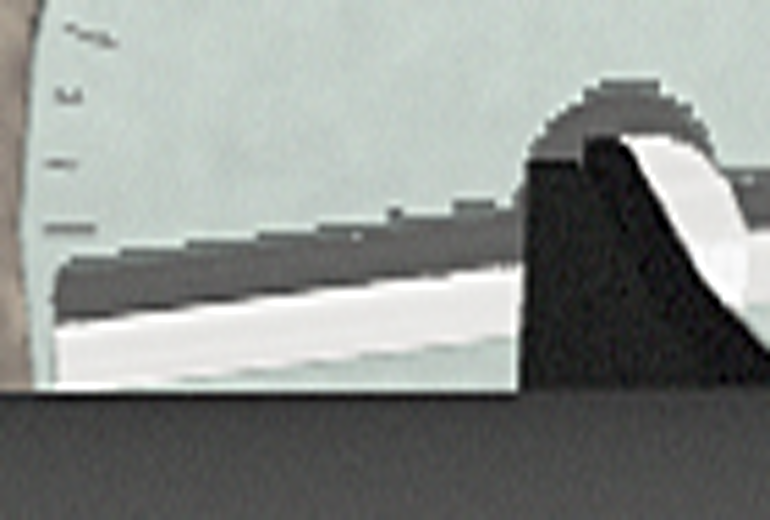

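```bash
python3 - <<'E'
from h import *
import pickle
ci=pickle.load(open('w9.pkl','rb'))
B=np.array([onz(ci,185+u/8,120+v/8,.04) for u,v in [(92,135),(462,132),(480,447),(115,448)]])
print(B.round(4),B.mean(0))
for i in range(4):
    d=B[(i+1)%4]-B[i];print(np.linalg.norm(d).round(4),np.degrees(np.arctan2(d[1],d[0])).round(2))
a,b=[onz(ci,310+u/5.5,210+v/8,.034) for u,v in [(55,325),(520,265)]]
d=b-a;fa=np.degrees(np.arctan2(d[1],d[0]));print('near edge',a,b,fa)
t=np.radians(fa);y=np.array([np.cos(t),np.sin(t)]);x=np.array([np.sin(t),-np.cos(t)])
hub=np.array([.5230,-.0485]);print('edge offset rel hub',(a[:2]-hub)@x,(b[:2]-hub)@x,(a[:2]-hub)@y,(b[:2]-hub)@y)
E
```

```text
[[ 0.4031 -0.3128  0.04  ]
 [ 0.4013 -0.2626  0.04  ]
 [ 0.4444 -0.2612  0.04  ]
 [ 0.4462 -0.3122  0.04  ]] [ 0.42373798 -0.28721702  0.04      ]
0.0503 92.04
0.0432 1.85
0.0511 -88.05
0.0431 -179.17
near edge [ 0.53388612 -0.17534779  0.034     ] [ 0.52104291 -0.07518201  0.034     ] 97.3065682690803
edge offset rel hub -0.005334569929188135 -0.005334569929188142 -0.12720225022559206 -0.026216450077949628
```

The block's centre is (0.4236,-0.288) with its wide side at about 91.3°. The bore shows again under its x-facing edge. Now the grasp across the plain sides.

Call:
{"name": "jog_arm", "arguments": {"increments": [[[0,0.4,0,-0.005,-0.045,-0.04,-1],[0,0.4,0,-0.01,-0.09,-0.09,-1],[0,0.4,-0.7,-0.0135,-0.111,-0.13,-1],[0,0.4,-0.7,-0.0135,-0.111,-0.16,-1],[0,0.4,-0.7,-0.0135,-0.111,-0.16,-1]]]}}

```text
time: 12.75
position: [0.422, -0.2849, 0.0761]
tool_rot: [-0.703, -0.004, 0.012, 0.711]
ft_force: [-0.4, 1.4, 0.4]
grip_width: 0.0869
```

```bash
python3 - <<'E'
from h import *
go([.4236,-.288,.010],91.3);save('w10',camera('wrist'))
E
```

```text
rot [-0.62 -0.64  0.03] shift [ 0.0016 -0.0031 -0.0661] jaw 91.26 q6 -2.41
```

View pics/w10.png

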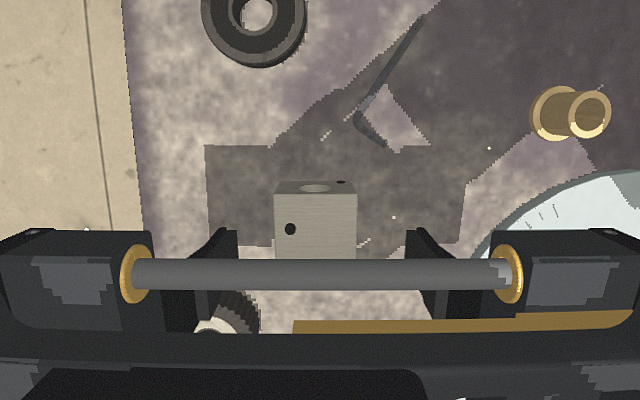

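The view shows the bore (315,188) in the block's robot-side face and the fingers straddling its plain sides. I'll descend and grip.

Call:
{"name": "jog_arm", "arguments": {"increments": [[[-0.6,-0.6,0,0.0015,-0.003,-0.03,-1],[-0.6,-0.6,0,0.0015,-0.003,-0.065,-1],[-0.6,-0.6,0,0.0015,-0.003,-0.065,-1],[-0.6,-0.6,0,0.0015,-0.003,-0.065,-1]]]}}

```text
time: 13.2
position: [0.4263, -0.2879, 0.0172]
tool_rot: [0.709, 0.011, -0.007, -0.705]
ft_force: [0.1, -0.8, 0.2]
grip_width: 0.0868
```

```bash
python3 - <<'E'
from h import *
go([.4236,-.288,.010],91.3);print(get_obs()['ft_force'])
E
```

```text
rot [ 0.31  0.3  -0.13] shift [-0.0027 -0.0001 -0.0072] jaw 91.43 q6 -2.41
[ 0.06837928 -0.81166722  0.2012721 ]
```

Call:
{"name": "jog_arm", "arguments": {"increments": [[[0.3,0.3,0,-0.0027,0,-0.007,-1],[0.3,0.3,0,-0.0027,0,-0.008,-1],[0.3,0.3,0,-0.0027,0,-0.008,-0.2],[0.3,0.3,0,-0.0027,0,-0.008,0.3],[0.3,0.3,0,-0.0027,0,-0.008,0.3],[0.3,0.3,0,-0.0027,0,-0.008,0.3],[0.3,0.3,0,-0.0027,0,-0.008,0.3]]], "squeeze": 25}}

```text
time: 13.9
position: [0.4235, -0.2879, 0.0091]
tool_rot: [0.707, 0.009, -0.009, -0.707]
ft_force: [-0.0, -0.2, -0.7]
grip_width: 0.0554
```

```bash
python3 - <<'E'
from h import *
go([.4236,-.288,.010],91.3);print(get_obs()['ft_force'],get_obs()['grip_width'])
E
```

```text
rot [ 0.   -0.   -0.11] shift [ 0.0001 -0.0001  0.0009] jaw 91.41 q6 -2.41
[-0.03427328 -0.1825319  -0.65673334] 0.055422764074524435
```

Call:
{"name": "jog_arm", "arguments": {"increments": [[[0,0,0,0,0,0,0.3],[0,0,0,0,0,0,0.3],[0,0,0,0,0,0.03,0.3],[0,0,0,0,0,0.06,0.3],[0,0,0,0,0,0.08,0.3]]], "squeeze": 25}}

```text
time: 14.4
position: [0.4234, -0.2878, 0.09]
tool_rot: [-0.707, -0.009, 0.009, 0.707]
ft_force: [0.5, -0.3, -3.1]
grip_width: 0.0518
```

```bash
python3 - <<'E'
from h import *
print(get_obs()['ft_force'],get_obs()['grip_width'])
hub=np.array([.523,-.0485]);t=np.radians(97.7);y=np.array([np.cos(t),np.sin(t)]);x=np.array([np.sin(t),-np.cos(t)])
for s in (.04,.01,0):
    p=hub-.08*y-(.028+s)*x;print(s,p);go([*p,.07],97.7)
import pickle
ci=pickle.load(open('w5.pkl','rb'));im=cv2.imread('pics/w5.png')
cv2.imwrite('pics/c5.png',cv2.resize(im[50:220,300:400],None,fx=5,fy=3.5,interpolation=cv2.INTER_CUBIC))
save('w11',camera('wrist'))
E
```

```text
[ 0.49923402 -0.34413209 -3.06119826] 0.051791887727375946
0.04 [ 0.46633204 -0.13688972]
rot [-0.   -0.01  6.29] shift [ 0.0429  0.1509 -0.02  ] jaw 91.41 q6 -2.41
0.01 [ 0.49606153 -0.13287013]
rot [-0.   -0.01  6.29] shift [ 0.0727  0.1549 -0.02  ] jaw 91.41 q6 -2.41
0 [ 0.50597137 -0.13153027]
rot [-0.   -0.01  6.29] shift [ 0.0826  0.1563 -0.02  ] jaw 91.41 q6 -2.41
```

View pics/c5.png

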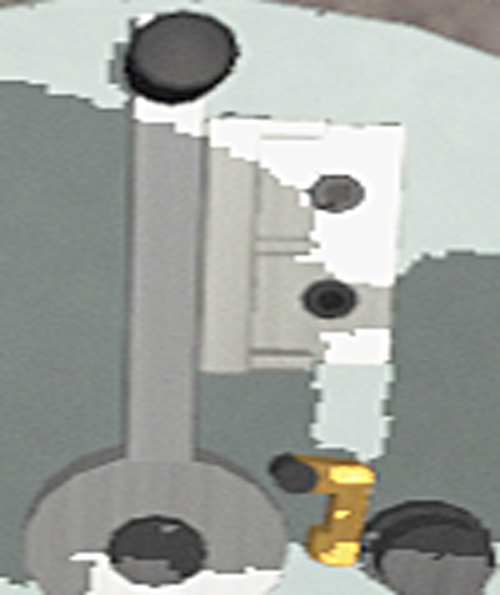

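View pics/w11.png

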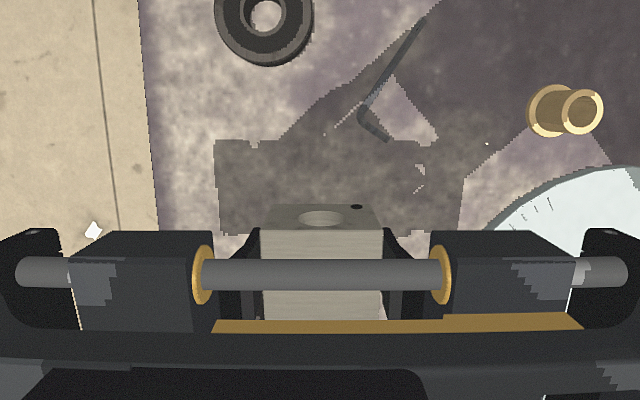

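```bash
python3 - <<'E'
from h import *
import pickle
ci=pickle.load(open('w5.pkl','rb'))
f=lambda u,v,z:onz(ci,300+u/5,50+v/3.5,z)
for n,p,q,z in [('bladeL',(134,110),(127,455),.034),('bladeR',(202,150),(195,455),.034),('brk',(209,120),(202,368),.038)]:
    a,b=f(*p,z),f(*q,z);d=a-b;print(n,a.round(4),b.round(4),np.degrees(np.arctan2(d[1],d[0])))
E
```

```text
bladeL [0.5038 0.0557 0.034 ] [ 0.5148 -0.0256  0.034 ] 97.68279484903165
bladeR [0.5162 0.0485 0.034 ] [ 0.5265 -0.0239  0.034 ] 98.1420117178942
brk [0.516 0.055 0.038] [ 0.524  -0.0017  0.038 ] 97.95620358661942
```

Call:
{"name": "jog_arm", "arguments": {"increments": [[[0,0,2,0.015,0.035,0,0.3],[0,0,4,0.03,0.07,0,0.3],[0,0,6.3,0.045,0.11,0,0.3],[0,0,6.3,0.06,0.145,0,0.3],[0,0,6.3,0.0677,0.1542,-0.02,0.3],[0,0,6.3,0.0677,0.1542,-0.05,0.3],[0,0,6.3,0.0677,0.1542,-0.05,0.3]]]}}

```text
time: 15.15
position: [0.4895, -0.1325, 0.0389]
tool_rot: [-0.705, -0.047, 0.05, 0.706]
ft_force: [-1.1, 1.0, -3.1]
grip_width: 0.0523
```

```bash
python3 - <<'E'
from h import *
print(get_obs()['ft_force'],get_obs()['grip_width'])
hub=np.array([.523,-.0485]);t=np.radians(97.8);y=np.array([np.cos(t),np.sin(t)]);x=np.array([np.sin(t),-np.cos(t)])
for s in (.015,.005,0):
    p=hub-.08*y-(.028+s)*x;print(s,p);go([*p,.024],97.8)
save('w12',camera('wrist'));save('t12',cv2.resize(camera('top')[135:255,265:395],None,fx=6,fy=5))
E
```

```text
[-1.12455961  1.0154141  -3.0602304 ] 0.05226890061682707
0.015 [ 0.49125509 -0.1335956 ]
rot [-0.06 -0.26 -0.01] shift [ 0.0018 -0.0011 -0.0149] jaw 97.81 q6 -2.19
0.005 [ 0.50116257 -0.13223844]
rot [-0.06 -0.26 -0.01] shift [ 0.0117  0.0003 -0.0149] jaw 97.81 q6 -2.19
0 [ 0.50611631 -0.13155986]
rot [-0.06 -0.26 -0.01] shift [ 0.0166  0.0009 -0.0149] jaw 97.81 q6 -2.19
```

View pics/w12.png

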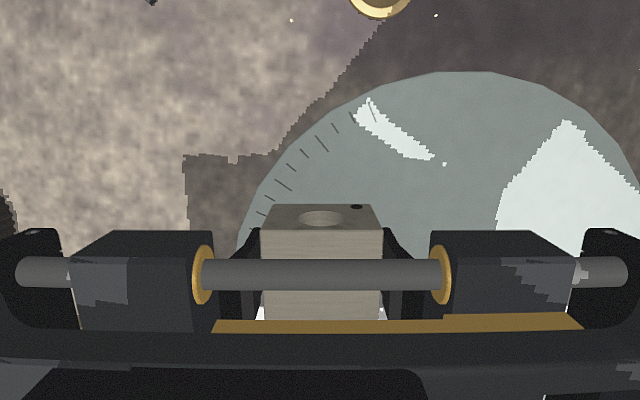

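View pics/t12.png

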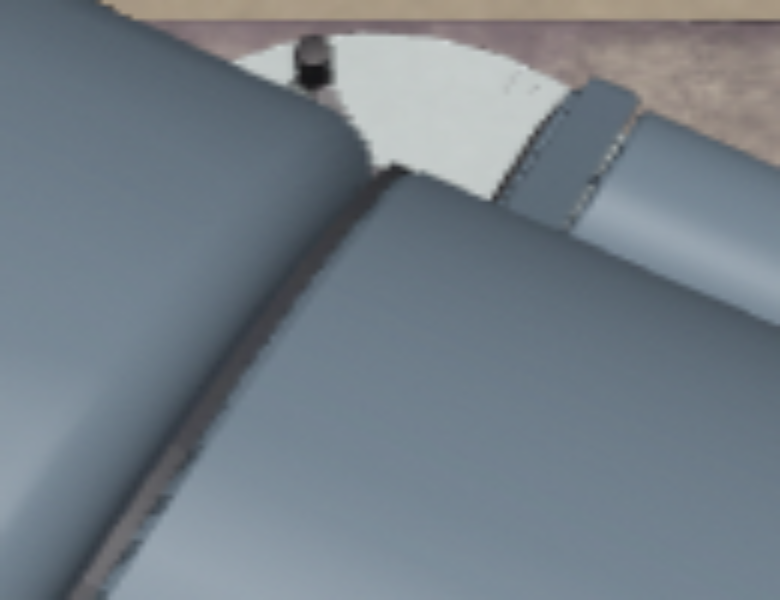

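Call:
{"name": "jog_arm", "arguments": {"increments": [[[0,-0.25,0,0.0018,-0.001,-0.008,0.3],[0,-0.25,0,0.0018,-0.001,-0.015,0.3],[0,-0.25,0,0.006,-0.0005,-0.015,0.3],[0,-0.25,0,0.011,0,-0.015,0.3],[0,-0.25,0,0.0125,0,-0.015,0.3],[0,-0.25,0,0.0125,0,-0.015,0.3]]]}}

```text
time: 15.85
position: [0.5046, -0.1345, 0.0269]
tool_rot: [0.706, 0.05, -0.046, -0.704]
ft_force: [-0.9, 0.2, -3.8]
grip_width: 0.052
```

```bash
cat > pl.py <<'E'
from h import *
print(get_obs()['ft_force'],get_obs()['grip_width'],get_obs()['position'])
hub=np.array([.523,-.0485]);t=np.radians(97.8);y=np.array([np.cos(t),np.sin(t)]);x=np.array([np.sin(t),-np.cos(t)])
d=get_obs()['position'][:2]-hub;print('along',-d@y,'standoff',-d@x-.028)
p=hub-.08*y-.028*x;go([*p,.021],97.8)
E
python3 pl.py
```

```text
[-0.92505924  0.21895855 -3.82453707] 0.05202602131074707 [ 0.504632   -0.13450254  0.02693378]
along 0.08271400658602751 standoff 0.001869940041207517
rot [0.14 0.36 0.06] shift [ 0.0015  0.0029 -0.0059] jaw 97.74 q6 -2.18
```

Call:
{"name": "jog_arm", "arguments": {"increments": [[[0.1,0.3,0,-0.0015,0.001,-0.002,0.3],[0.1,0.3,0,-0.0015,0.001,-0.004,0.3],[0.1,0.3,0,-0.0015,0.001,-0.004,0.3]]]}}

```text
time: 16.15
position: [0.5028, -0.1333, 0.0227]
tool_rot: [0.706, 0.048, -0.048, -0.705]
ft_force: [0.7, 0.7, -3.8]
grip_width: 0.0515
```

```bash
python3 pl.py
```

```text
[ 0.73863356  0.66616793 -3.81466432] 0.05154251793156352 [ 0.50276117 -0.13329345  0.02265598]
along 0.08126220570487085 standoff 0.003559366516687302
rot [0.02 0.02 0.06] shift [ 0.0034  0.0017 -0.0017] jaw 97.74 q6 -2.18
```

Now I'll lower it onto the base.

Call:
{"name": "jog_arm", "arguments": {"increments": [[[0,0,0,0,0,-0.001,0.3],[0,0,0,0,0,-0.002,0.3],[0,0,0,0,0,-0.002,0.3]]]}}

```text
time: 16.45
position: [0.5026, -0.1333, 0.0211]
tool_rot: [0.706, 0.048, -0.048, -0.705]
ft_force: [-0.7, 0.3, 1.8]
grip_width: 0.0518
```

```bash
python3 pl.py
```

```text
[-0.67011678  0.33765266  1.77490831] 0.051799317648533495 [ 0.50259064 -0.13325677  0.0210693 ]
along 0.081202714863798 standoff 0.0037233377589240037
rot [0.01 0.01 0.05] shift [ 0.0035  0.0017 -0.0001] jaw 97.75 q6 -2.18
```

Call:
{"name": "jog_arm", "arguments": {"increments": [[[0,0,0,0.001,0.0001,0,0.3],[0,0,0,0.002,0.0003,0,0.3],[0,0,0,0.002,0.0003,0,0.3]]]}}

```text
time: 16.75
position: [0.5045, -0.133, 0.0211]
tool_rot: [0.706, 0.048, -0.048, -0.705]
ft_force: [-2.1, -0.7, 0.1]
grip_width: 0.0518
```

Call:
{"name": "jog_arm", "arguments": {"increments": [[[0,0,0,0.001,0.0001,0,0.3],[0,0,0,0.001,0.0001,0,0.3]]]}}

```text
time: 16.95
position: [0.5054, -0.1328, 0.0211]
tool_rot: [-0.705, -0.048, 0.048, 0.705]
ft_force: [-1.6, 0.1, 0.4]
grip_width: 0.052
```

```bash
python3 pl.py; python3 - <<'E'
from h import *
save('s13',cv2.resize(camera('scene')[160:270,250:400],None,fx=5,fy=5))
save('w13',cv2.resize(camera('wrist')[190:340,200:440],None,fx=3,fy=3))
E
```

```text
[-1.62478386  0.09485472  0.35917069] 0.051960481129459224 [ 0.50537357 -0.13279427  0.02109668]
along 0.0811221799214467 standoff 0.0009033952989698953
rot [ 0.   -0.03  0.04] shift [ 0.0007  0.0012 -0.0001] jaw 97.76 q6 -2.18
```

View pics/w13.png

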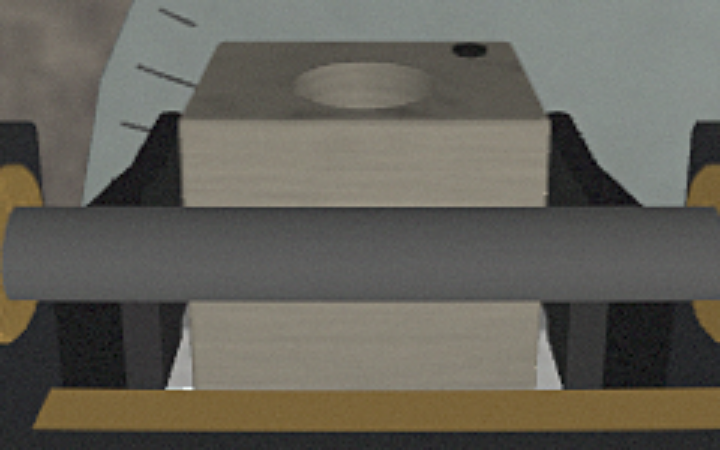

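Call:
{"name": "jog_arm", "arguments": {"increments": [[[0,0,0,0.0005,0.0001,0,0.3],[0,0,0,0.001,0.0001,0,0.3],[0,0,0,0.001,0.0001,0,0.3]]]}}

```text
time: 17.35
position: [0.5056, -0.1327, 0.0211]
tool_rot: [-0.705, -0.047, 0.049, 0.706]
ft_force: [-4.4, -0.7, 3.0]
grip_width: 0.0519
```

Call:
{"name": "jog_arm", "arguments": {"increments": [[[0,0,0,0.0005,0.0001,0,0.3],[0,0,0,0.0005,0.0001,0,0.3]]]}}

```text
time: 17.55
position: [0.5057, -0.1327, 0.0211]
tool_rot: [-0.705, -0.047, 0.049, 0.706]
ft_force: [-4.8, -2.9, 1.8]
grip_width: 0.0516
```

```bash
python3 pl.py
```

```text
[-4.84640607 -2.92354714  1.76986947] 0.05160381371073198 [ 0.50570939 -0.13267125  0.02111505]
along 0.081045882871726 standoff 0.0005539840188451065
rot [-0.02 -0.16  0.04] shift [ 0.0004  0.0011 -0.0001] jaw 97.76 q6 -2.17
```

The block has met the blade: the position stalled at about 5 N. I'll open a little, lift clear, and check.

Call:
{"name": "jog_arm", "arguments": {"increments": [[[0,0,0,0,0,0,0],[0,0,0,0,0,0,-0.3],[0,0,0,0,0,0,-0.35],[0,0,0,0,0,0,-0.35],[0,0,0,0,0,0,-0.35]]]}}

```text
time: 18.05
position: [0.5064, -0.1327, 0.0212]
tool_rot: [-0.705, -0.047, 0.048, 0.706]
ft_force: [-0.6, 0.5, -0.7]
grip_width: 0.0586
```

Call:
{"name": "jog_arm", "arguments": {"increments": [[[0,0,0,0,0,0.02,-0.35],[0,0,0,0,0,0.06,-0.35],[0,0,0,0,0,0.11,-0.35],[0,0,0,-0.02,0,0.16,-0.35],[0,0,0,-0.05,0,0.19,-0.35],[0,0,0,-0.05,0,0.19,-0.35]]]}}

```text
time: 18.65
position: [0.4555, -0.1327, 0.2152]
tool_rot: [0.707, 0.049, -0.047, -0.704]
ft_force: [0.2, 0.1, -1.3]
grip_width: 0.0588
```

```bash
python3 - <<'E'
from h import *
import pickle
o=get_obs();print(o['position'],o['ft_force'],o['grip_width'])
ci=camera_info('wrist');im=camera('wrist');save('w14',im);pickle.dump(ci,open('w14.pkl','wb'))
E
```

```text
[ 0.45548446 -0.13274505  0.21523681] [ 0.16971852  0.09610448 -1.32828031] 0.05881879845791188
```

View pics/w14.png

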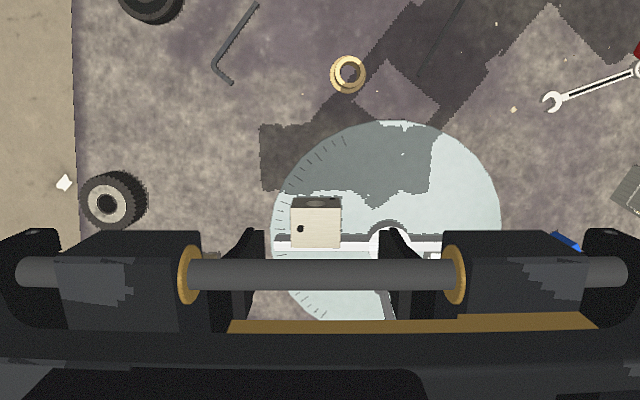

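Call:
{"name": "jog_arm", "arguments": {"increments": [[[0,0,0,0.04,0.02,0.02,-0.35],[0,0,0,0.08,0.04,0.02,-0.35],[0,0,0,0.12,0.04,0.02,-0.35],[0,0,0,0.12,0.04,0.02,-0.35],[0,0,0,0.12,0.04,0.02,-0.35],[0,0,0,0.12,0.04,0.02,-0.35]]]}}

```text
time: 19.3
position: [0.5751, -0.0925, 0.2316]
tool_rot: [0.706, 0.047, -0.048, -0.705]
ft_force: [0.2, -1.2, -0.4]
grip_width: 0.0588
```

```bash
python3 - <<'E'
from h import *
import pickle
o=get_obs();print(o['position'],o['joint_velocities'].round(3))
ci=camera_info('wrist');im=camera('wrist');save('w15',im);pickle.dump(ci,open('w15.pkl','wb'))
print(proj(ci,[.523,-.0485,.034]),proj(ci,[.506,-.1325,.052]))
E
```

```text
[ 0.57511507 -0.09247698  0.23159545] [-0.009 -0.021  0.007 -0.001  0.    -0.   ]
(np.float64(369.5780562294641), np.float64(131.5329341631595)) (np.float64(290.41938099407867), np.float64(103.77971364857439))
```

View pics/w15.png

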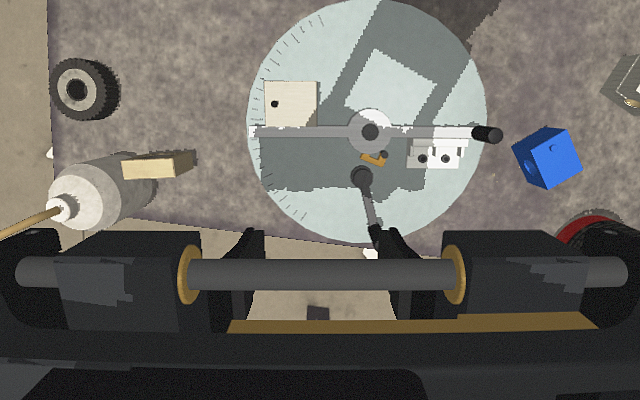

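```bash
python3 - <<'E'
from h import *
im=cv2.imread('pics/w15.png')[:,:,::-1]
save('c15',cv2.resize(im[70:170,240:340],None,fx=6,fy=6,interpolation=cv2.INTER_CUBIC))
save('c15b',cv2.resize(im[105:180,335:515],None,fx=4.4,fy=8,interpolation=cv2.INTER_CUBIC))
E
```

```text
(no output)
```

View pics/c15.png

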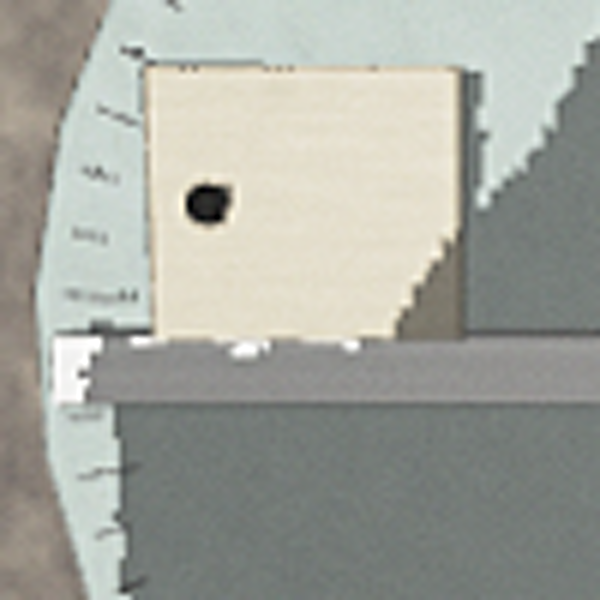

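View pics/c15b.png

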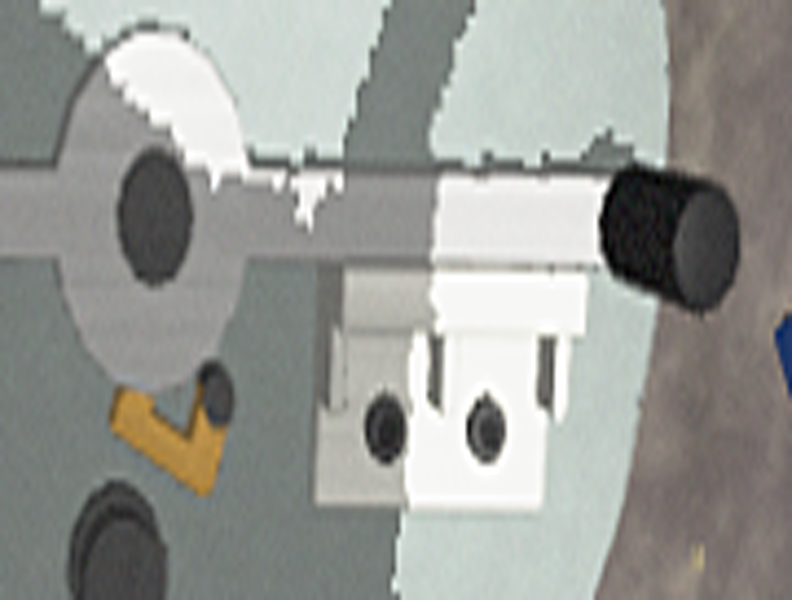

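```bash
python3 - <<'E'
from h import *
import pickle
ci=pickle.load(open('w15.pkl','rb'))
f=lambda p,z:onz(ci,240+p[0]/6,70+p[1]/6,z)
g=lambda p,z:onz(ci,335+p[0]/4.4,105+p[1]/8,z)
def L(n,h,p,q,z):
    a,b=h(p,z),h(q,z);d=b-a;print(n,a.round(4),b.round(4),np.degrees(np.arctan2(d[1],d[0])).round(2))
L('blk near',f,(148,68),(460,68),.052);L('blk far',f,(155,340),(465,338),.052)
L('blade far R',f,(90,403),(600,403),.034);L('blade near R',f,(90,337),(600,337),.034)
L('blade near L',g,(250,165),(600,177),.034);L('blade far L',g,(250,260),(600,266),.034)
L('brk',g,(345,268),(588,272),.038)
E
```

```text
blk near [ 0.4883 -0.1596  0.052 ] [ 0.4817 -0.1098  0.052 ] 97.5
blk far [ 0.5312 -0.1543  0.052 ] [ 0.5241 -0.1034  0.052 ] 97.94
blade far R [ 0.5449 -0.1674  0.034 ] [ 0.533  -0.0785  0.034 ] 97.61
blade near R [ 0.5335 -0.1684  0.034 ] [ 0.5217 -0.0801  0.034 ] 97.59
blade near L [ 0.5138 -0.0264  0.034 ] [0.5034 0.0577 0.034 ] 97.02
blade far L [ 0.5259 -0.0241  0.034 ] [0.5148 0.0605 0.034 ] 97.48
brk [ 0.5236 -0.0023  0.038 ] [0.5159 0.0559 0.038 ] 97.53
```

```bash
python3 - <<'E'
from h import *
hand_in();print(get_obs()['time'])
E
```

```text
the job is handed in; nothing more can be done
the job is handed in; nothing more can be done
```

The job is done and handed in: the blade was swung against the sample bracket and clamped. The grey bored block now stands on the round base with a bored face against the blade's right half. `hand_in()` gives no verdict.

- **Blade and lever:** I pushed the blade until it stopped against the bracket at about 5 N. I then swung the lock lever until it stopped, with over 20 N on it, close to the expected end angle.
- **Block:** I gripped it by its plain sides, set it down on the base and moved it against the blade until it stopped at about 5 N. I then released it and lifted the gripper clear.
- **Angles in the last wrist picture:** the bracket face read 97.5°, the blade edges 97.0° to 97.6° and the block edges 97.5° to 97.9°. The 97.0° reading, on the blade's near-left edge, is the outlier. I put these differences down to pixel noise.
- **Block position in that picture:** the block is about 0.4 mm from the blade and its middle is about 81 mm along from the pivot.

No check failed. I didn't measure the shaft clamp and bearing plate again at the end, but the arm never went near them.

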